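# Change the failed lamp in a lamp turret

## Task

The lamp with the red cap has failed. Turn the lamp turret until the red lamp has come round to the open front place, unscrew it there (anticlockwise seen from above) and lift it out, then stand it upright on the floor of the white tray, without dropping it. Leave the turret with the emptied socket at the front place and the other three lamps screwed in, and do not knock or shift the wash bottle, the beaker or the cuvette rack.

Things in the scene. Friction and masses are not known exactly. Their poses are not given: they have to be found in the camera images.
- front_place (a point): Open place at the front of the white lamp unit, where lamps are changed: point on the top face of the turret disc, 75 mm above the bench, 60 mm in front of the turret's axis. Fixed to the unit; x points to the turret's axis, z up. The unit is a white block 250 x 250 x 55 mm under the turret, centred on its axis; a small red mark on its rim lies in front of this place.
- guard_edge (a point): Middle of the front edge, at its top face (141 mm up), of a fixed clear guard plate 4 mm thick over the rear of the turret, clear of the lamps below, with a thin blue front edge. Same axes as front_place: it reaches 125 mm either way along y and 137 mm along +x, on 12 mm posts at y +-118 mm, x 12 and 128 mm from here. The front of the turret is open to above.
- turret_top (a point): Centre of the top face of the turret's aluminium disc (210 mm across), z up; turns with it. Four sockets, dark steel blocks 52 mm square and 12 mm high, lie 60 mm out along +x, -x, +y, -y. Four orange pegs stand between them (see peg_top). A hub 28 mm across, 20 mm high, is in the middle.
- peg_top (a point): Top centre of one of four like upright orange pegs on the disc, 12 mm across, 45 mm high, 94 mm from the axis, at 45, 135, 225 and 315 degrees in the frame of turret_top (this one: 45). Pushing a peg sideways turns the turret: a quarter turn carries one peg across the open front, from 45 degrees on one side of front_place to 45 on the other.
- turret (a joint): Turret angle, rad, anticlockwise from above, no end stops, within 0.1 of 0 at the start. It clicks softly into place every quarter turn (multiples of pi/2, a socket at the front place): let go within about 0.4 rad, it springs to within 0.1 rad of it and stays. 2 to 3 N on a peg turns it.
- red_lamp: Failed lamp, red cap, about 90 g; starts upright in the left, right or rear socket. Origin: centre of its foot (on the disc), z up. Stem 24 mm thick with a cross bar 40 x 12 x 5 mm along y at the very bottom, in the socket; flange 40 mm across from 13.5 to 17 mm up; fluted round cap 34 mm across from 17 to 52 mm (grip here), on top a white line along y and a 5 mm pip.
- red_cap (a point): Centre of the red lamp's cap, 35 mm above its foot, axes as red_lamp. Quarter-turn thread: locked, its x axis is parallel to that of turret_top (either way, within 0.1 rad). Turned anticlockwise from above it meets a stop after about 1.6 rad; from 1.25 rad up to the stop it lifts straight out, clear of the socket once 15 mm up. Turns easily, does not rise meanwhile.
- blue_lamp: A good lamp, blue cap, same shape as the red one; at the start it is at the front place.
- grey_lamp: A good lamp, grey cap, same shape as the red one.
- green_lamp: A good lamp, green cap, same shape as the red one.
- tray: White open tray, fixed to the bench, left or right of the lamp unit: 130 x 130 mm outside, 22 mm high, walls 4 mm, floor 4 mm thick and empty. Origin at the centre of its underside, z up, sides along x and y.
- wash_bottle: Yellow plastic wash bottle, 66 mm across, 150 mm tall with an orange cap and a thin spout above (to 200 mm); loose, on the side of the unit away from the tray. Origin at the centre of its underside.
- beaker: Glass beaker, 70 mm across, 75 mm tall, loose, beside the unit, beyond the tray or the bottle. Origin at the centre of its underside.
- cuvette_rack: White rack 60 x 100 mm with six clear cuvettes, 60 mm tall in all, loose, beside the unit on the other side from the beaker. Origin at the centre of its underside.
There are look-alikes about, which are no part of the job. What is meant by the blue_lamp is not orange, and is the smaller of those in its own colour.

How it is judged:
On the way, in this order (a step that is already met when the one before it is completed fails the run):
1. The turret has been turned so that the red lamp, still locked in its socket, rests at the front place (within 12 mm) (horizontal distance between red_lamp and front_place below 0.012 m and z of red_lamp in the frame of turret_top below 0.008 m and angle between the x axis of red_lamp and the x axis of turret_top, either way round below 0.4 rad and velocity of joint turret between -0.2 and 0.2 rad/s), for 0.2 s.
2. The red lamp has been unscrewed (turned by more than 1.15 rad in its socket) at the front place (horizontal distance between red_lamp and front_place below 0.016 m and z of red_lamp in the frame of turret_top below 0.012 m and angle between the x axis of red_lamp and the x axis of turret_top, either way round above 1.15 rad), for 0.05 s.
At the end, for the whole second after the job is handed in: The red lamp stands upright (within 7 degrees), at rest, with its foot on the tray floor inside the walls; the turret rests in an index position (within 0.15 rad) with the emptied socket at the front place; the other three lamps are seated and locked in their sockets (turned less than 0.4 rad) (x of red_lamp in the frame of tray between -0.055 and 0.055 m and y of red_lamp in the frame of tray between -0.055 and 0.055 m and z of red_lamp in the frame of tray between 0 and 0.008 m and linear speed of red_lamp below 0.02 m/s and angle between red_lamp's own z axis and vertical below 0.12 rad and angular speed of red_lamp below 0.2 rad/s and (angle between the x axis of turret_top and the x axis of front_place, either way round below 0.15 rad or angle between the y axis of turret_top and the x axis of front_place, either way round below 0.15 rad) and horizontal distance between each of blue_lamp, grey_lamp, green_lamp and front_place above 0.05 m and z of each of blue_lamp, grey_lamp, green_lamp in the frame of turret_top below 0.006 m and angle between the x axis of each of blue_lamp, grey_lamp, green_lamp and the x axis of turret_top, either way round below 0.4 rad); the robot touches nothing.
It fails at once if The wash bottle, beaker or cuvette rack is shifted more than 20 mm or tipped (distance of any of wash_bottle, beaker, cuvette_rack from where it was at the start of the episode above 0.02 m or angle between any of wash_bottle, beaker, cuvette_rack's own z axis and vertical above 0.2 rad).
It fails at once if Another lamp is unscrewed (turned over 0.6 rad in its socket) or pulled up (angle between the x axis of any of blue_lamp, grey_lamp, green_lamp and the x axis of turret_top, either way round above 0.6 rad or z of any of blue_lamp, grey_lamp, green_lamp in the frame of turret_top above 0.015 m).
It fails at once if The red lamp is knocked over or dropped (tilted more than 45 degrees, or moving faster than 1 m/s) (angle between red_lamp's own z axis and vertical above 0.8 rad or linear speed of red_lamp above 1 m/s).
It also fails if it takes over 72 s, if anything falls off the work surface, if the arm or the gripper's body presses on something with over 40 N, if the wrist force passes 120 N, or if a joint passes its speed limit or range.

## Robot

A 7-joint arm with a two-finger parallel gripper is mounted at the origin on the work surface. World frame = base frame: x ahead of the robot, y to its left, z up, the work surface at z = 0. Lengths are in m, angles in rad, forces in N, time in s.
With the tool pointing down it reaches from about 0.425 to 0.95 m from the base axis. Payload 16.7 kg.
Tool frame: the origin (TCP) lies midway between the tips of the shut fingers; the grasp point (between the pads) lies 19 mm behind it (bot.pinch_z is the distance from the TCP to the grasp point, in m); z points along the fingers, y is the line along which they close (so a half turn about z gives the same grasp; the last joint's range is limited). The gripper opens to 94 mm and grips with 3 to 60 N. Pads are 16 mm wide; open, the fingers measure 119 mm over their backs; the gripper's body (75 mm by 177 mm) begins 78 mm behind the grasp point.
Start: joints at [1.113, 0.426, 0.074, 1.606, -0.034, 1.111, -0.067], TCP at [0.205, -0.643, 0.205] pointing down, gripper open.
Joint ranges: [-2.85, 2.85], [-0.5, 2.14], [-1.23, 1.37], [0.21, 2.46], [-1.02, 4.16], [0.16, 2.05], [-2.73, 2.73]. Speed limits (rad/s): [1.89, 1.89, 2.39, 2.39, 3.01, 3.01, 3.01].

## Interface

Orientations are given as a unit quaternion [w, x, y, z].
In Python, from station import sense, imaging, ticket, bot gives the robot as it stands. The module is installed in compiled form; this text tells all that it offers.
- The arm moves only by the tool play_rows, never from a script. Its argument "series" is a list of rows, each a list of 5 numbers: the shift along the world's x, y, z each as a share of 0.25 m, from -1 to 1, then the turn about the world's z as a share of 30 degrees, from -1 to 1, then the opening in per cent of the stroke, from 0 (shut) to 100 (fully open). A call has 1 to 20 rows; each row is the pose to reach, as a shift and turn from the pose commanded when the call began; what a row does not reach only later rows make up. A row lasts 1/8 s, in which the tool goes at most 62.5 mm and 10.7 degrees, less where a joint would pass 70% of its speed; a pose out of reach is approached as far as the arm can. A call with a number of a shift or a turn outside -1 to 1 is refused whole. A call with a gripper value outside its range is refused whole. The fingers move at their own pace and stop on an object; the grip force is fixed at half the most. Time passes only in rows, so rows that repeat a pose let the fingers close. It gives the time, the measured TCP pose, the force, the opening and the grip force at its end, in the units of the state.
- sense(): the state, without advancing time (a new reading comes with each control period).
- imaging.snapshot(name): name is "scene" or "top" or "wrist"; returns a dict with "img" (420x560x3 uint8, blue, green, red), "mtx" (3x3 intrinsics, pixels), "world_from_camera" (4x4, takes a point from camera to world coordinates); the wrist camera has in their place "tool_from_camera" (4x4, takes a point from camera to tool coordinates, whose origin is the TCP and whose axes are the flange's). Camera axes: x right, y down, z forward; pixel columns grow to the right and rows downward; lengths in m; the calibration is good to about 2 mm. A picture is of the moment at which its call begins: read the wrist's pose just before it. There is no depth.
- ticket.job_done(): hands the job in; it is judged then, once.
The state is a dict: "clock": time; "joints": joint angles; "qvel": joint speeds; "tau": joint torques, N m; "tcp_pos": TCP position; "tcp_rot": TCP orientation; "wrist_force": force on the tool from outside, world axes, zero at the start; "ft_torque": the same for the moment, N m; "width": finger opening in m; "finger_force": force on a finger pad.
Only numpy, scipy, OpenCV 4.12 (cv2) and the standard library are available. Lean on these libraries where they do the work, as an engineer would, in place of code of your own. Each camera call takes 0.05 s, during which the arm holds its last target. There are 200 camera calls.

## Working session

There is one attempt and no reset: what is moved stays moved. The work goes in short steps, Python scripts to look and compute and a tool call to move; the robot and the scene stay as the last step left them, time stands still between calls to the robot, and variables do not carry over. Pictures are saved under pics/ and viewed, at most 10 in all, crops included, and the job is handed in when it is done.

Besides the shell and the picture viewer there is one more tool, called after "Emit:" as name([rows], argument=value, ...), one row to a line, values as JSON. play_rows: Moves the arm, as the interface text tells. Its arguments: {"type":"object","properties":{"series":{"type":"array","items":{"type":"array","items":{"type":"number"}}}},"required":["series"]}

```bash
mkdir -p pics; cat > h.py <<'E'
import numpy as np, cv2
from station import sense, imaging, ticket, bot
def ray(s,u,v):
    T=s["world_from_camera"]; d=T[:3,:3]@np.linalg.inv(s["mtx"])@np.array([u,v,1.]); return T[:3,3],d
def plane(s,u,v,z):
    o,d=ray(s,u,v); return (o+d*(z-o[2])/d[2]).round(4)
def proj(s,p):
    T=np.linalg.inv(s["world_from_camera"]); q=s["mtx"]@(T[:3,:3]@np.asarray(p)+T[:3,3]); return (q[:2]/q[2]).round(1)
E
python3 - <<'E'
from h import *
for n in("scene","top"):
    s=imaging.snapshot(n); cv2.imwrite(f"pics/{n}0.png",cv2.resize(s["img"],(784,588),interpolation=cv2.INTER_CUBIC)); cv2.imwrite(f"{n}_raw.png",s["img"])
    print(n,s["mtx"].round(1).tolist(),s["world_from_camera"].round(3).tolist())
st=sense();print(st["clock"],st["tcp_pos"],st["tcp_rot"],st["width"],bot.pinch_z)
E
```

```text
scene [[441.7, 0.0, 274.8], [0.0, 441.7, 208.0], [0.0, 0.0, 1.0]] [[0.667, 0.437, -0.603, 1.081], [0.745, -0.402, 0.533, -0.507], [-0.01, -0.804, -0.594, 0.689], [0.0, 0.0, 0.0, 1.0]]
top [[523.7, 0.0, 283.4], [0.0, 523.7, 209.2], [0.0, 0.0, 1.0]] [[0.009, -0.991, 0.133, 0.366], [-1.0, -0.01, -0.003, 0.005], [0.004, -0.133, -0.991, 1.214], [0.0, 0.0, 0.0, 1.0]]
0.1 [ 0.20500191 -0.642695    0.20484181] [-5.74975284e-04  9.88109956e-01  1.53747747e-01 -1.20887170e-04] 0.0942406681946289 0.0188
```

View pics/scene0.png

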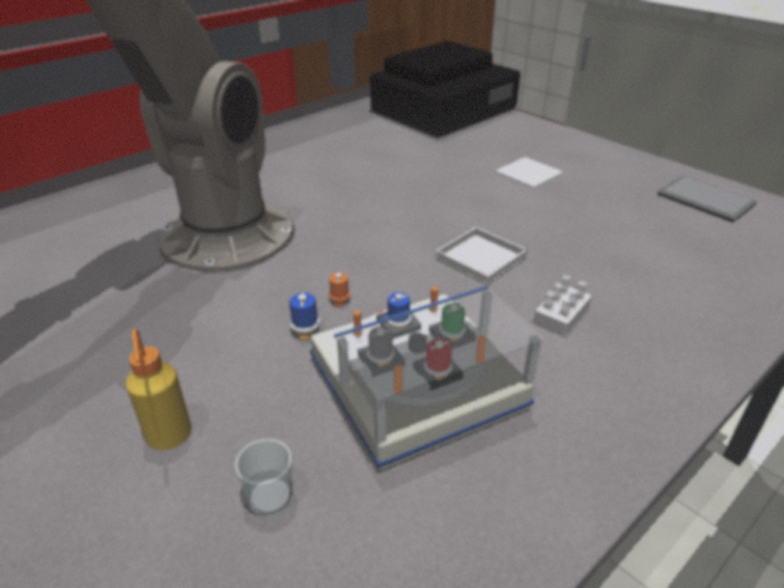

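View pics/top0.png

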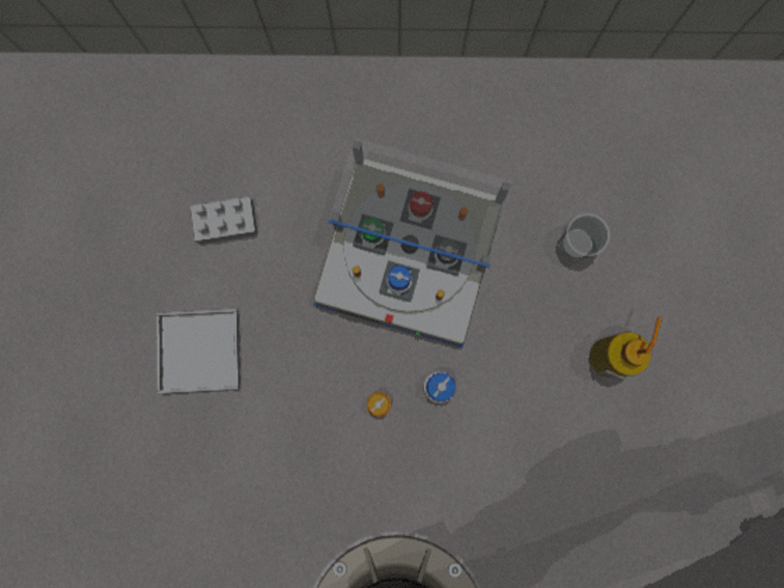

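The red lamp (top view 420,205) sits in the rear socket, so it needs two quarter turns. The tray is on the left at (199,351), the rack at (223,219), the beaker at (585,237) and the bottle at (630,355).

There are two blue-capped candidates. The one at (400,277) is in the front socket, smaller, and is the blue_lamp. The one at (440,387) is larger, stands on the bench and is a look-alike, as is the orange one at (378,404). The only red cap is at (420,205).

```bash
cat > m.py <<'E'
from h import *
s=imaging.snapshot("top"); im=s["img"]; hsv=cv2.cvtColor(im,cv2.COLOR_BGR2HSV)
def blobs(lo,hi,amin=6,name=""):
    m=cv2.inRange(hsv,np.array(lo),np.array(hi)); n,l,st,c=cv2.connectedComponentsWithStats(m)
    return [(c[i].round(1).tolist(),int(st[i,4])) for i in range(1,n) if st[i,4]>=amin]
if __name__=="__main__":
    print("orange",blobs((5,110,90),(25,255,255)))
    print("red",blobs((0,120,70),(4,255,255)),blobs((172,110,70),(180,255,255)))
    print("blue",blobs((105,110,60),(125,255,255),10))
    print("green",blobs((50,60,30),(85,255,255)))
    m=cv2.inRange(hsv,np.array((105,90,60)),np.array((125,255,255)))
    # tray: bright region left
    g=cv2.inRange(cv2.cvtColor(im,cv2.COLOR_BGR2GRAY)[:,:190],145,255); n,l,st,c=cv2.connectedComponentsWithStats(g)
    print("tray",[(c[i].round(1),st[i].tolist()) for i in range(1,n) if st[i,4]>150])
    crop=im[140:300,210:370]; cv2.imwrite("pics/crop1.png",cv2.resize(crop,(590,590),interpolation=cv2.INTER_CUBIC))
E
python3 m.py
```

```text
orange [([271.4, 133.6], 15), ([330.9, 150.3], 18), ([254.0, 192.1], 20), ([314.3, 209.5], 22), ([451.5, 250.5], 698), ([270.2, 288.3], 205)]
red [([301.7, 139.6], 33), ([296.2, 146.6], 19), ([303.0, 148.5], 19), ([277.3, 227.1], 24)] [([298.6, 149.4], 8)]
blue [([292.7, 173.8], 254), ([284.8, 197.6], 167), ([314.6, 276.0], 252)]
green [([266.6, 159.5], 79), ([264.3, 169.3], 52), ([297.9, 237.9], 9)]
tray []
```

View pics/crop1.png

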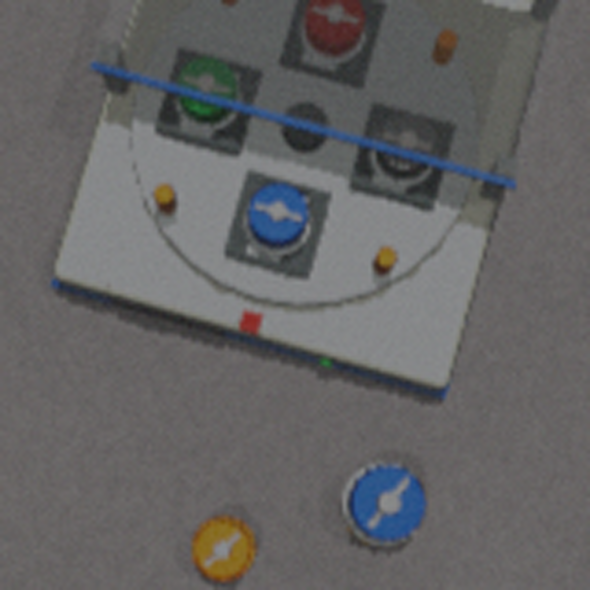

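The crop confirms it. The small blue lamp is in the front socket, red is at the rear, green is left and grey is right. The bigger blue and the orange look-alikes stand on the bench in front.

```bash
python3 - <<'E'
from m import *
P=[plane(s,u,v,.118) for u,v in [(271.4,133.3),(330.9,150.0),(254.2,191.8),(314.4,209.2)]]
print("pegs",[p[:2].tolist() for p in P]); C=np.mean(P,0); print("C",C, [round(np.linalg.norm(p[:2]-C[:2]),4) for p in P],[round(np.degrees(np.arctan2(*(p-C)[[1,0]])),1) for p in P])
g=(np.array([95,67])/3.6875+[210,140],np.array([514,184])/3.6875+[210,140])
a,b=[plane(s,*q,.141) for q in g]; d=a-b; print("guard",a,b,np.linalg.norm(d),"yaw(unit y dir-90)",np.degrees(np.arctan2(d[1],d[0]))-90)
print("hub",plane(s,305/3.6875+210,127/3.6875+140,.095),"mark",plane(s,277.3,227.1,.055))
print("blue",plane(s,284.8,197.6,.125),"red",plane(s,300.8,145,.127),"bigblue",plane(s,314.6,276,.08),"orange",plane(s,270.2,288.3,.06))
print("tray corners",[plane(s,u/1.4,v/1.4,.022)[:2] for u,v in[(157,313),(237,310),(240,391),(159,394)]])
sc=cv2.imread("scene_raw.png")
print("rack",plane(s,223/1.4,219/1.4,.05),"beaker",plane(s,585/1.4,237/1.4,.04),"bottle",plane(s,630/1.4,352/1.4,.15))
E
```

```text
pegs [[0.6776, 0.0296], [0.642, -0.0984], [0.5496, 0.0645], [0.5136, -0.0632]]
C [ 0.5957   -0.016875  0.118   ] [np.float64(0.0942), np.float64(0.0938), np.float64(0.0935), np.float64(0.0943)] [np.float64(29.6), np.float64(-60.4), np.float64(119.5), np.float64(-150.6)]
guard [0.6167 0.103  0.141 ] [ 0.5517 -0.1344  0.141 ] 0.24613768504639838 yaw(unit y dir-90) -15.312283800479477
hub [ 0.5925 -0.0174  0.095 ] mark [0.4812 0.0153 0.055 ]
blue [ 5.367e-01 -4.000e-04  1.250e-01] red [ 0.65   -0.0335  0.127 ] bigblue [ 0.374  -0.0662  0.08  ] orange [0.3467 0.0293 0.06  ]
tray corners [array([0.489 , 0.3929]), array([0.4951, 0.2627]), array([0.3641, 0.2529]), array([0.3581, 0.3828])]
rack [0.6402 0.2849 0.05  ] beaker [ 0.6185 -0.3046  0.04  ] bottle [ 0.4255 -0.3366  0.15  ]
```

Emit:
play_rows([
  [0, 0, 0.3, 0, 36],
  [0, 0, 0.32, 0, 36],
  [0.5, 1, 0.32, -0.6, 36],
  [0.5, 1, 0.32, -0.6, 36],
  [0.5, 1, 0.32, -0.6, 36],
  [0.5, 1, 0.32, -0.6, 36],
  [0.5, 1, 0.32, -0.6, 36],
  [0.5, 1, 0.32, -0.6, 36],
])

```text
clock: 1.2
tcp_pos: [0.3313, -0.3912, 0.2856]
tcp_rot: [-0.0, 1.0, -0.001, 0.0]
wrist_force: [-0.6, -1.0, -0.1]
width: 0.0337
finger_force: 0.0
```

Emit:
play_rows([
  [0.6, 1, 0, -0.5, 36],
  [0.6, 1, 0, -0.5, 36],
  [0.6, 1, 0, -0.5, 36],
  [0.6, 1, 0, -0.5, 36],
  [0.6, 1, 0, -0.5, 36],
  [0.6, 1, 0, -0.5, 36],
])

```text
clock: 1.95
tcp_pos: [0.4816, -0.1406, 0.2852]
tcp_rot: [-0.0, 0.991, -0.131, -0.0]
wrist_force: [-0.5, -0.6, 0.5]
width: 0.0336
finger_force: 0.0
```

```bash
cat > w.py <<'E'
from h import *
from scipy.spatial.transform import Rotation as R
def wrist():
    st=sense(); s=imaging.snapshot("wrist"); T=np.eye(4); q=st["tcp_rot"]; T[:3,:3]=R.from_quat(np.r_[q[1:],q[0]]).as_matrix(); T[:3,3]=st["tcp_pos"]
    s["world_from_camera"]=T@s["tool_from_camera"]; y=T[:3,1]
    print("t",st["clock"],"tcp",st["tcp_pos"].round(4),"yawY",np.degrees(np.arctan2(y[1],y[0])).round(1),"j",np.round(st["joints"],2),"w",round(st["width"],4),"F",np.round(st["wrist_force"],1))
    return s
E
python3 - <<'E'
from w import *
s=wrist(); cv2.imwrite("pics/w1.png",s["img"])
h=cv2.cvtColor(s["img"],cv2.COLOR_BGR2HSV); n,l,st,c=cv2.connectedComponentsWithStats(cv2.inRange(h,np.array((5,110,90)),np.array((25,255,255))))
for i in range(1,n):
    if st[i,4]>30: print(c[i].round(1),st[i].tolist(),plane(s,*c[i],.12))
for p in [(.5136,-.0632,.12),(.5496,.0645,.12),(.537,-.001,.127)]: print(proj(s,p))
E
```

```text
t 1.95 tcp [ 0.4816 -0.1406  0.2852] yawY -105.1 j [ 0.41  0.09 -0.27  1.87  0.02  1.19 -1.7 ] w 0.0336 F [-0.5 -0.6  0.5]
[48.3 38. ] [36, 30, 38, 20, 248] [0.6744 0.0253 0.12  ]
[194.4  37.8] [189, 32, 12, 13, 115] [ 0.6416 -0.097   0.12  ]
[495.2 191.9] [434, 156, 126, 73, 5804] [ 0.4384 -0.3311  0.12  ]
[ 68.4 184.8] [59, 177, 32, 17, 173] [0.5509 0.0603 0.12  ]
[202.4 188.3] [197, 183, 12, 12, 100] [ 0.5145 -0.0619  0.12  ]
[264.2 256.7] [259, 253, 11, 8, 47] [ 0.4327 -0.0996  0.12  ]
[198.  352.8] [194, 318, 11, 71, 322] [ 0.3459 -0.0007  0.12  ]
[382.7 354.2] [376, 318, 11, 71, 316] [ 0.2927 -0.1918  0.12  ]
[204.  188.9]
[ 64.9 187.3]
[130.9 183.3]
```

View pics/w1.png

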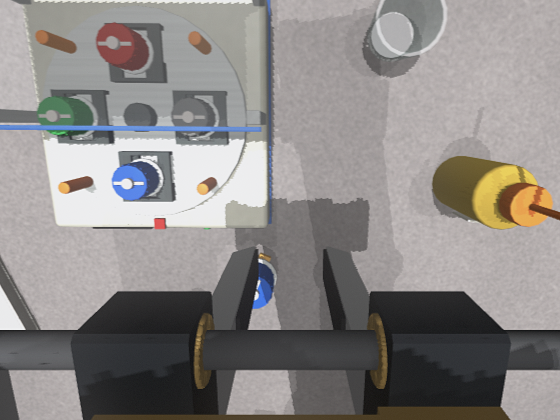

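Emit:
play_rows([
  [0.13, 0.31, 0, 0, 36],
  [0.13, 0.31, 0, 0, 36],
  [0.13, 0.31, -0.35, 0, 36],
  [0.13, 0.31, -0.55, 0, 36],
  [0.13, 0.31, -0.75, 0, 36],
  [0.13, 0.31, -0.75, 0, 36],
])

```text
clock: 2.75
tcp_pos: [0.5095, -0.0673, 0.0946]
tcp_rot: [0.0, 0.991, -0.134, -0.004]
wrist_force: [0.1, -0.6, 0.3]
width: 0.0337
finger_force: 0.0
```

```bash
python3 - <<'E'
from w import *
st=sense();print(st["clock"],st["tcp_pos"],st["wrist_force"].round(1))
C=np.array([.5957,-.0169]);u=np.array([.264,.9645]);p0=st["tcp_pos"][:2]
A=np.radians(np.linspace(209.5,119.5,13)); off=np.clip(np.linspace(0,.022,13),0,.011)
print([((C+.094*np.array([np.cos(a),np.sin(a)])+o*u-p0)/.25).round(2).tolist() for a,o in zip(A,off)])
E
```

```text
2.75 [ 0.50945545 -0.0672634   0.09464613] [ 0.1 -0.6  0.3]
[[0.02, 0.02], [-0.0, 0.07], [-0.02, 0.12], [-0.02, 0.18], [-0.02, 0.23], [-0.02, 0.29], [-0.01, 0.34], [0.01, 0.39], [0.03, 0.43], [0.06, 0.48], [0.09, 0.51], [0.13, 0.54], [0.17, 0.57]]
```

Emit:
play_rows([
  [0.01, 0.03, 0.02, 0, 36],
  [0, 0.06, 0.02, 0, 36],
  [-0.02, 0.11, 0.02, 0, 36],
  [-0.03, 0.17, 0.02, 0, 36],
  [-0.03, 0.22, 0.02, 0, 36],
  [-0.03, 0.28, 0.02, 0, 36],
  [-0.02, 0.33, 0.02, 0, 36],
  [0, 0.38, 0.02, 0, 36],
  [0.02, 0.42, 0.02, 0, 36],
  [0.05, 0.47, 0.02, 0, 36],
  [0.08, 0.5, 0.02, 0, 36],
  [0.12, 0.53, 0.02, 0, 36],
  [0.16, 0.56, 0.02, 0, 36],
  [0.16, 0.56, 0.02, 0, 36],
  [0.16, 0.56, 0.02, 0, 36],
  [0.16, 0.56, 0.02, 0, 36],
])

```text
clock: 4.75
tcp_pos: [0.5524, 0.074, 0.103]
tcp_rot: [0.0, 0.991, -0.133, -0.0]
wrist_force: [0.9, -0.2, -0.4]
width: 0.0337
finger_force: 0.0
```

```bash
cat > look.py <<'E'
import sys
from w import *
s=wrist(); cv2.imwrite("w_last.png",s["img"])
from m import *
if len(sys.argv)>1: s_=imaging.snapshot("top"); cv2.imwrite("pics/"+sys.argv[1],cv2.resize(s_["img"][130:310,190:390],(700,630),interpolation=cv2.INTER_CUBIC))
print("orange",[(c,a,plane(s,*c,.118)[:2].tolist()) for c,a in blobs((5,110,90),(25,255,255)) if a<80]); print("red",blobs((0,120,70),(4,255,255)),"blue",blobs((105,110,60),(125,255,255),10),"green",blobs((50,60,30),(85,255,255)))
E
python3 look.py t2.png
```

```text
t 4.75 tcp [0.5524 0.074  0.103 ] yawY -105.3 j [ 0.06  0.38 -0.37  1.95  0.18  0.85 -2.25] w 0.0337 F [ 0.9 -0.2 -0.4]
orange [([331.9, 151.8], 19, [0.6381, -0.1005]), ([313.0, 210.0], 21, [0.5119, -0.0602])]
red [([316.3, 174.7], 23), ([325.0, 177.0], 20), ([318.6, 185.0], 28)] blue [([319.4, 181.3], 120)] green [([301.2, 145.6], 190)]
```

View pics/t2.png

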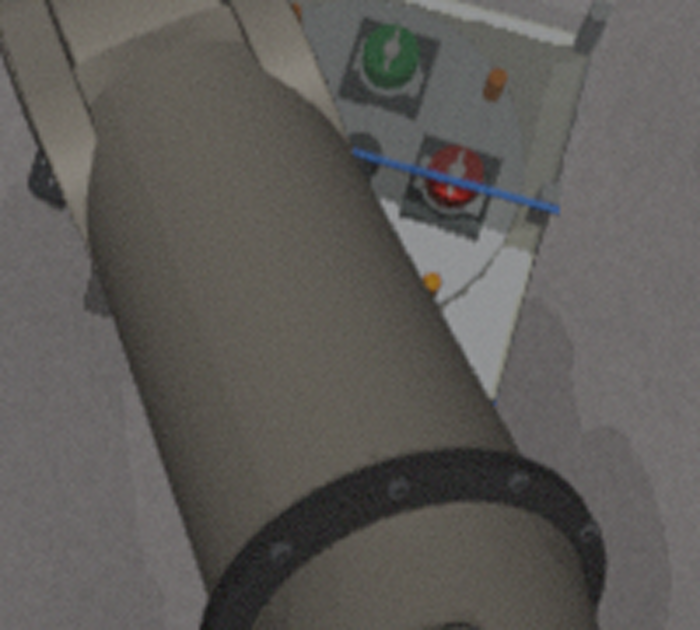

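The turret has made one quarter turn: red is now in the right socket (455,175 in the crop) and green at the rear. I'll lift, return to the right-hand peg and repeat the stroke.

Emit:
play_rows([
  [0, 0, 0.25, 0, 36],
  [0, 0, 0.25, 0, 36],
  [-0.07, -0.27, 0.25, 0, 36],
  [-0.15, -0.54, 0.25, 0, 36],
  [-0.15, -0.54, 0.25, 0, 36],
  [-0.15, -0.54, 0.25, 0, 36],
  [-0.15, -0.54, 0.1, 0, 36],
  [-0.15, -0.54, 0, 0, 36],
  [-0.15, -0.54, 0, 0, 36],
])

```text
clock: 6.02
tcp_pos: [0.5145, -0.0585, 0.1015]
tcp_rot: [-0.0, 0.991, -0.132, -0.001]
wrist_force: [-1.0, 0.9, 1.2]
width: 0.0336
finger_force: 0.0
```

Emit:
play_rows([
  [0, 0.03, 0, 0, 36],
  [-0.01, 0.06, 0, 0, 36],
  [-0.03, 0.11, 0, 0, 36],
  [-0.04, 0.17, 0, 0, 36],
  [-0.04, 0.22, 0, 0, 36],
  [-0.04, 0.28, 0, 0, 36],
  [-0.03, 0.33, 0, 0, 36],
  [-0.01, 0.38, 0, 0, 36],
  [0.01, 0.42, 0, 0, 36],
  [0.04, 0.46, 0, 0, 36],
  [0.07, 0.49, 0, 0, 36],
  [0.11, 0.52, 0, 0, 36],
  [0.15, 0.55, 0, 0, 36],
  [0.15, 0.55, 0, 0, 36],
  [0.15, 0.55, 0, 0, 36],
  [0.15, 0.55, 0, 0, 36],
])

```text
clock: 8.02
tcp_pos: [0.5523, 0.0766, 0.103]
tcp_rot: [0.0, 0.991, -0.133, -0.0]
wrist_force: [0.3, -0.1, -0.0]
width: 0.0334
finger_force: 0.0
```

```bash
python3 look.py
```

```text
t 8.025 tcp [0.5523 0.0766 0.103 ] yawY -105.3 j [ 0.05  0.38 -0.37  1.95  0.18  0.85 -2.25] w 0.0334 F [ 0.3 -0.1 -0. ]
orange [([273.8, 132.5], 12, [0.6794, 0.0244]), ([331.8, 151.8], 19, [0.6381, -0.1003]), ([312.9, 210.1], 22, [0.5117, -0.06])]
red [] blue [([302.5, 140.1], 46), ([300.0, 148.0], 77), ([317.6, 180.8], 129)] green [([320.8, 175.2], 71), ([317.7, 184.9], 65)]
```

Emit:
play_rows([
  [0, 0, 0.3, 0, 65],
  [0, 0, 0.6, 0, 65],
  [0, 0, 0.6, 0, 65],
  [-0.28, -0.31, 0.6, -0.4, 65],
  [-0.28, -0.31, 0.6, -0.8, 65],
  [-0.28, -0.31, 0.6, -0.8, 65],
  [-0.28, -0.31, 0.6, -0.8, 65],
  [-0.28, -0.31, 0.6, -0.8, 65],
])

```text
clock: 9.12
tcp_pos: [0.4828, -0.0002, 0.253]
tcp_rot: [-0.0, 0.942, -0.335, 0.0]
wrist_force: [-0.3, 0.8, 0.3]
width: 0.0612
finger_force: 0.0
```

```bash
python3 - <<'E'
from w import *
s=wrist(); cv2.imwrite("pics/w3.png",s["img"])
h=cv2.cvtColor(s["img"],cv2.COLOR_BGR2HSV); m=cv2.inRange(h,np.array((0,100,60)),np.array((6,255,255)))|cv2.inRange(h,np.array((172,100,60)),np.array((180,255,255)))
m=cv2.morphologyEx(m,cv2.MORPH_CLOSE,np.ones((7,7)))
n,l,st,c=cv2.connectedComponentsWithStats(m)
for i in range(1,n):
    if st[i,4]>30: print(c[i].round(1),st[i].tolist(),plane(s,*c[i],.118))
for p in [(.537,-.001,.127),(.537,-.001,.132)]: print(proj(s,p))
E
```

```text
t 9.125 tcp [ 4.828e-01 -2.000e-04  2.530e-01] yawY -129.2 j [ 0.17  0.08 -0.32  1.95  0.03  1.11 -2.42] w 0.0612 F [-0.3  0.8  0.3]
[245.  159.7] [225, 140, 41, 41, 1151] [0.5392 0.0042 0.118 ]
[277.8 204.8] [271, 198, 14, 14, 125] [0.4912 0.0075 0.118 ]
[250.1 158.8]
[249.4 159.4]
```

View pics/w3.png

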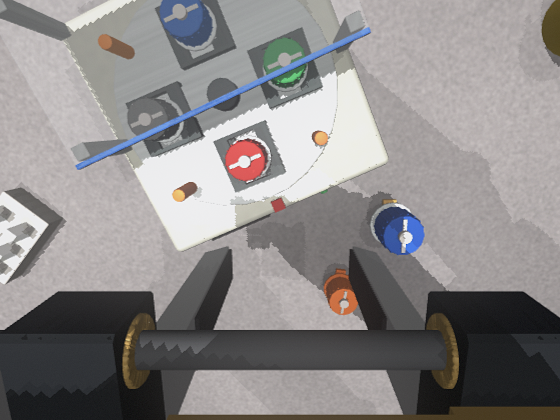

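Red is at the front place, locked, with its cap at pixel (245,160), about (0.538, 0.003). The way down is clear, so I'll descend and grip the cap.

Emit:
play_rows([
  [0.22, 0.01, 0, 0, 65],
  [0.22, 0.01, 0, 0, 65],
  [0.22, 0.01, -0.25, 0, 65],
  [0.22, 0.01, -0.45, 0, 65],
  [0.22, 0.01, -0.62, 0, 65],
  [0.22, 0.01, -0.62, 0, 65],
  [0.22, 0.01, -0.62, 0, 65],
])

```text
clock: 10.05
tcp_pos: [0.5383, 0.0022, 0.0995]
tcp_rot: [-0.0, 0.942, -0.336, 0.001]
wrist_force: [0.7, -0.1, -0.4]
width: 0.0611
finger_force: 0.0
```

Emit:
play_rows([
  [0, 0, 0, 0, 30],
  [0, 0, 0, 0, 20],
  [0, 0, 0, 0, 10],
  [0, 0, 0, 0, 10],
  [0, 0, 0, 0, 10],
  [0, 0, 0, 0, 10],
])

```text
clock: 10.8
tcp_pos: [0.538, 0.0019, 0.0986]
tcp_rot: [-0.0, 0.942, -0.336, 0.0]
wrist_force: [-0.9, -0.9, 7.9]
width: 0.0334
finger_force: 30.0
```

Emit:
play_rows([
  [0, 0, 0, 0.2, 10],
  [0, 0, 0, 0.4, 10],
  [0, 0, 0, 0.6, 10],
  [0, 0, 0, 0.8, 10],
  [0, 0, 0, 0.95, 10],
  [0, 0, 0, 0.95, 10],
])

```text
clock: 11.55
tcp_pos: [0.5382, 0.0019, 0.0986]
tcp_rot: [-0.0, 0.996, -0.094, 0.001]
wrist_force: [-0.0, 0.4, 8.1]
width: 0.0336
finger_force: 30.0
```

Emit:
play_rows([
  [0, 0, 0, 0.2, 10],
  [0, 0, 0, 0.4, 10],
  [0, 0, 0, 0.6, 10],
  [0, 0, 0, 0.8, 10],
  [0, 0, 0, 0.95, 10],
  [0, 0, 0, 0.95, 10],
])

```text
clock: 12.3
tcp_pos: [0.5382, 0.0019, 0.0986]
tcp_rot: [0.0, 0.988, 0.154, 0.001]
wrist_force: [-0.0, 0.3, 6.4]
width: 0.0333
finger_force: 30.0
```

Emit:
play_rows([
  [0, 0, 0, 0.2, 10],
  [0, 0, 0, 0.4, 10],
  [0, 0, 0, 0.6, 10],
  [0, 0, 0, 0.8, 10],
  [0, 0, 0, 0.9, 10],
  [0, 0, 0, 0.9, 10],
  [0, 0, 0, 0.9, 10],
])

```text
clock: 13.18
tcp_pos: [0.5382, 0.0019, 0.0986]
tcp_rot: [0.0, 0.925, 0.38, 0.001]
wrist_force: [-0.6, -0.6, 6.6]
width: 0.0333
finger_force: 30.0
```

```bash
python3 - <<'E'
from w import *
s=wrist(); im=s["img"]; print(sense()["ft_torque"].round(2))
u,v=proj(s,(.538,.002,.125)); print(u,v); cv2.imwrite("pics/w4.png",im)
E
```

```text
t 13.175 tcp [0.5382 0.0019 0.0986] yawY -45.3 j [ 0.37  0.39 -0.6   1.98  0.29  0.85 -1.18] w 0.0333 F [-0.6 -0.6  6.6]
[-0.1  -0.09  0.05]
291.3 286.3
```

View pics/w4.png

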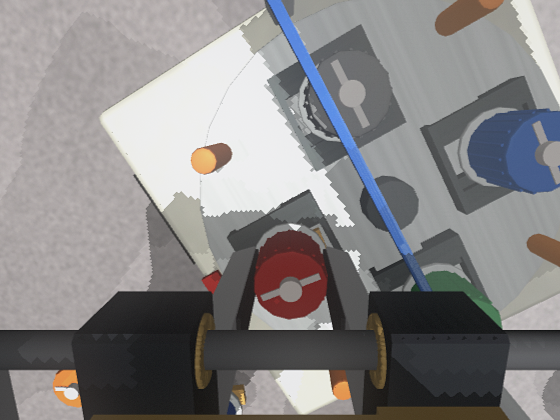

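The white line on red now stands about 85° from the lines on the other lamps, so it is unscrewed. Next is a straight lift.

Emit:
play_rows([
  [0, 0, 0.03, 0, 10],
  [0, 0, 0.06, 0, 10],
  [0, 0, 0.1, 0, 10],
  [0, 0, 0.15, 0, 10],
  [0, 0, 0.15, 0, 10],
])

```text
clock: 13.85
tcp_pos: [0.5383, 0.002, 0.1367]
tcp_rot: [0.0, 0.925, 0.38, 0.001]
wrist_force: [0.7, -0.1, -1.0]
width: 0.0334
finger_force: 30.0
```

```bash
python3 look.py t5.png
```

```text
t 13.85 tcp [0.5383 0.002  0.1367] yawY -45.3 j [ 0.4   0.34 -0.62  1.95  0.25  0.92 -1.14] w 0.0334 F [ 0.7 -0.1 -1. ]
orange [([253.4, 192.4], 14, [0.5483, 0.0662])]
red [] blue [([239.0, 158.5], 20)] green []
```

Emit:
play_rows([
  [0, 0, 0.12, 0, 10],
  [0, 0, 0.25, 0, 10],
  [0, 0, 0.3, 0, 10],
  [-0.05, 0.13, 0.3, 0, 10],
  [-0.1, 0.28, 0.3, 0, 10],
  [-0.15, 0.43, 0.3, 0, 10],
  [-0.2, 0.58, 0.3, 0, 10],
  [-0.22, 0.64, 0.3, 0, 10],
])

```text
clock: 15.0
tcp_pos: [0.4814, 0.1638, 0.2098]
tcp_rot: [-0.0, 0.924, 0.381, -0.0]
wrist_force: [0.6, -0.7, -1.0]
width: 0.0333
finger_force: 30.0
```

Emit:
play_rows([
  [-0.05, 0.13, 0, 0, 10],
  [-0.1, 0.28, 0, 0, 10],
  [-0.15, 0.43, 0, 0, 10],
  [-0.2, 0.56, 0, 0, 10],
  [-0.23, 0.64, 0, 0, 10],
  [-0.23, 0.64, 0, 0, 10],
  [-0.23, 0.64, -0.1, 0, 10],
  [-0.23, 0.64, -0.25, 0, 10],
  [-0.23, 0.64, -0.4, 0, 10],
  [-0.23, 0.64, -0.5, 0, 10],
  [-0.23, 0.64, -0.55, 0, 10],
  [-0.23, 0.64, -0.55, 0, 10],
  [-0.23, 0.64, -0.55, 0, 10],
])

```text
clock: 16.62
tcp_pos: [0.4257, 0.3221, 0.0739]
tcp_rot: [-0.0, 0.925, 0.38, 0.001]
wrist_force: [-0.8, -0.9, -1.7]
width: 0.0335
finger_force: 30.0
```

```bash
python3 - <<'E'
from w import *
s=wrist(); cv2.imwrite("pics/w6.png",s["img"])
E
```

```text
t 16.625 tcp [0.4257 0.3221 0.0739] yawY -45.3 j [-0.17  0.46 -0.74  2.    0.41  0.83 -1.93] w 0.0335 F [-0.8 -0.9 -1.7]
```

View pics/w6.png

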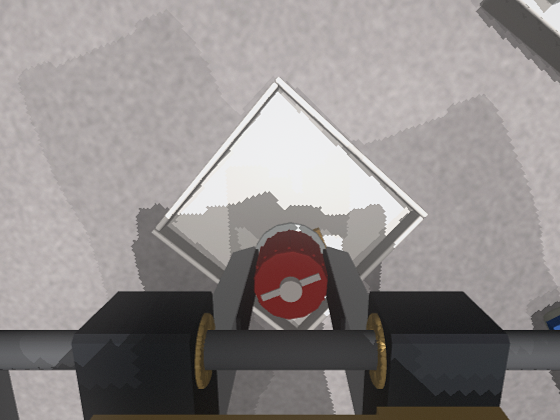

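The lamp is held upright above the tray, whose corners are at (160,225), (278,82) and (422,215). I'll check the tray centre from here before setting down.

```bash
python3 - <<'E'
from w import *
s=wrist()
L,T,Rr=[plane(s,*p,.022) for p in[(158,226),(279,80),(424,216)]]
print(L,T,Rr,"centre",(L+Rr)/2,np.linalg.norm(L-T),np.linalg.norm(Rr-T))
E
```

```text
t 16.675 tcp [0.4257 0.3222 0.0739] yawY -45.3 j [-0.17  0.46 -0.74  2.    0.41  0.83 -1.93] w 0.0332 F [-0.3  0.9 -0.9]
[0.3688 0.3889 0.022 ] [0.4894 0.3954 0.022 ] [0.4959 0.2698 0.022 ] centre [0.43235 0.32935 0.022  ] 0.12077503881183393 0.1257680802111569
```

Emit:
play_rows([
  [0.01, 0.01, -0.08, 0, 10],
  [0.01, 0.01, -0.14, 0, 10],
  [0.01, 0.01, -0.17, 0, 10],
  [0.01, 0.01, -0.18, 0, 10],
  [0.01, 0.01, -0.185, 0, 10],
  [0.01, 0.01, -0.185, 0, 10],
])

```text
clock: 17.48
tcp_pos: [0.4273, 0.3246, 0.0275]
tcp_rot: [0.0, 0.925, 0.38, -0.0]
wrist_force: [-7.6, -3.9, 16.2]
width: 0.0333
finger_force: 30.0
```

Emit:
play_rows([
  [0, 0, 0.003, 0, 10],
  [0, 0, 0.003, 0, 10],
  [0, 0, 0.003, 0, 10],
])

```text
clock: 17.85
tcp_pos: [0.4277, 0.3246, 0.0276]
tcp_rot: [-0.0, 0.925, 0.38, 0.0]
wrist_force: [-0.6, -0.1, 0.9]
width: 0.0332
finger_force: 30.0
```

Emit:
play_rows([
  [0, 0, 0, 0, 38],
  [0, 0, 0, 0, 45],
  [0, 0, 0, 0, 60],
  [0, 0, 0, 0, 65],
  [0, 0, 0, 0, 65],
])

```text
clock: 18.48
tcp_pos: [0.4276, 0.3245, 0.0275]
tcp_rot: [-0.0, 0.925, 0.38, -0.0]
wrist_force: [1.1, 1.0, 0.0]
width: 0.0607
finger_force: 0.0
```

Emit:
play_rows([
  [0, 0, 0.1, 0, 65],
  [0, 0, 0.25, 0, 65],
  [0, 0, 0.45, 0, 65],
  [0, 0, 0.7, 0, 65],
  [0.05, 0, 0.7, 0, 65],
  [-0.1, -0.3, 0.7, 0, 65],
  [-0.1, -0.3, 0.7, 0, 65],
  [-0.1, -0.3, 0.7, 0, 65],
])

```text
clock: 19.48
tcp_pos: [0.4025, 0.2478, 0.2021]
tcp_rot: [0.001, 0.925, 0.379, -0.0]
wrist_force: [1.0, 0.2, -0.1]
width: 0.0613
finger_force: 0.0
```

```bash
python3 - <<'E'
from w import *
s=wrist()
a=imaging.snapshot("scene")["img"]; b=imaging.snapshot("top")["img"]
out=np.vstack([cv2.resize(a[150:330,180:460],(700,300)[:2]) if 0 else cv2.resize(a[160:340,180:460],(456,293)),cv2.resize(b[80:280,90:400],(456,294))])
cv2.imwrite("pics/f.png",out)
E
```

```text
t 19.475 tcp [0.4025 0.2478 0.2021] yawY -45.4 j [ 0.08  0.18 -0.84  2.01  0.15  1.02 -1.62] w 0.0613 F [ 1.   0.2 -0.1]
```

View pics/f.png

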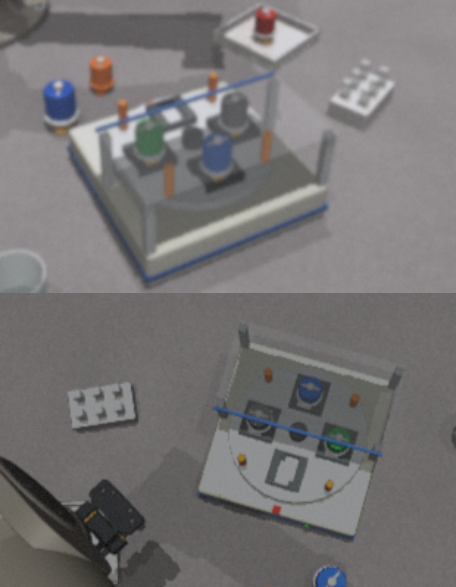

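The red lamp stands upright in the tray (264,25). The emptied socket is at the front, the other three lamps are seated, and the pegs are back on their index positions.

```bash
python3 -c "
from station import ticket
print(ticket.job_done())"
```

```text
the job is handed in; nothing more can be done
None
```

The red lamp is unscrewed and standing upright on the tray floor, the emptied socket is at the front place with the other three lamps still seated, and I handed the job in at about 19.5 s of the 72 s; no verdict was returned.

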